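Load the top spacer plate on the dial gauge stand

ROBOT

A 6-joint arm with a two-finger parallel gripper is mounted at the origin on a cart in front of the work surface, level with it; the furniture and walls round the work are solid. World frame = base frame: x ahead of the robot, y to its left, z up, the work surface at z = 0. Lengths are in m, angles in rad, forces in N, time in s.
With the tool pointing down it reaches from about 0.425 to 0.925 m from the base axis. Payload 12.5 kg.
Tool frame: the origin (TCP) lies on the mounting face of the last link; the fingertips stand 173 mm ahead of it and the grasp point (between the pads) lies 155 mm ahead of it; x points along the fingers, y is the direction in which the jaws open and shut, and the axes are right-handed (so a half turn about x gives the same grasp; the last joint's range is limited). The gripper opens to 85 mm and grips with 20 to 120 N. Pads are 22 mm wide; open, the fingers measure 114 mm over their backs; the gripper's body (76 mm by 85 mm) begins 54 mm behind the grasp point. The pads swing forward as they close: fully open they stand 13 mm farther back than shut.
Start: joints at [-1.359, 0.491, 1.559, -0, 1.092, -0.106], TCP at [0.195, -0.594, 0.405] pointing down, gripper open.
Joint ranges: [-3.1, 3.1], [-0.84, 2.19], [0.05, 2.79], [-1.13, 4.28], [0.06, 2.93], [-2.69, 2.69]. Speed limits (rad/s): [2.22, 2.22, 2.79, 3.14, 3.14, 3.14].

INTERFACE

Orientations are given as a rotation vector (axis times angle).
In Python, from rig import ctrl, viewer gives the robot as it stands.
- The arm moves only by the tool send_rows, never from a script. Its arguments are lists of equal length, an entry for each row: "delta_pos": the shift along the tool's x, y, z in mm, a list of three; "turn": the turn, a rotation vector about the tool's x, y, z in degrees, a list of three; "claw": the opening, from 0 (shut) to 1 (fully open). A call has 1 to 20 rows; each row is the pose to reach, as a shift and turn from the pose commanded when the call began, along the tool's axes at that moment; what a row does not reach only later rows make up. A row lasts 1/10 s, in which the tool goes at most 50 mm and 8.59 degrees, less where a joint would pass 70% of its speed; a pose out of reach is approached as far as the arm can. A call with a gripper value outside its range is refused whole. The fingers move at their own pace and stop on an object; "grip_force" is the grip in N (left out, the last holds). Time passes only in rows, so rows that repeat a pose let the fingers close. It gives the time, the measured TCP pose, the force and the opening at its end, in the units of the state.
- ctrl.read_state(): the state, without advancing time (a new reading comes with each control period).
- viewer.snapshot(name): name is "scene" or "top"; returns the picture (420x560x3 uint8, blue, green, red); there is no depth.
- viewer.camera_info(name): a dict with "intrinsics" (3x3 intrinsics, pixels), "position" and "rotation" of the camera in the world. Camera axes: x right, y up, looking along -z (the intrinsics and any distortion apply to the point x, -y, -z); pixel columns grow to the right and rows downward; lengths in m; the calibration is good to about 2 mm. A picture is of the moment at which its call begins. camera_info takes no time and is no camera call.
- ctrl.hand_in(): hands the job in, once; it reports no verdict.
The state is a dict: "clock": time; "qpos": joint angles; "qd": joint speeds; "effort": joint torques, N m; "tcp_pos": TCP position; "tcp_rot": TCP orientation; "wrist_force": force on the tool from outside, world axes, zero at the start; "ft_torque": the same for the moment, N m; "opening": finger opening in m.
Only numpy, scipy, OpenCV 4.12 (cv2) and the standard library are available. Lean on these libraries where they do the work, as an engineer would, in place of code of your own. Each camera call takes 0.05 s, during which the arm holds its last target.

TASK

Take only the top spacer plate from the stack in the small roofed rack: reach in under the roof with a tilted tool, press lightly on the plate and slide it out towards the front until its end hangs well over the rack's front edge, then pinch that end by its two long edges and lift it away. Lay it level and centred on the round anvil of the dial gauge stand, setting it down rather than dropping it, and let go. The plates below must stay stacked in the rack and the loose things on the bench must stay where they are.

Things in the scene. Friction and masses are not known exactly. Their poses are not given: they have to be found in the camera images.
- top_plate_center (a point): Centre of the top spacer plate, the only one to move: plain ground steel, 95 x 50 x 5 mm, two small countersunk holes, about 0.1 kg. Its x runs along the length, y along the width, z up. It lies lengthwise along the rack's x on two equal plates and slides easily on them (friction well below that of a fingertip on it).
- middle_plate_center (a point): Centre of the plate just below the top one, same size; it must stay in the rack.
- bottom_plate_center (a point): Centre of the lowest of the three plates, same size; it must stay in the rack.
- plate_rack: Grey sheet-metal rack, fixed, 110 mm deep (x), 120 wide (y), 129 high; origin at the centre of its underside, x points from its open front to its closed back, z up. Deck top at z = 45 mm, top of the stack of three plates at z = 60. Guide rails beside the plates: inner faces at y = +-27 mm, outer +-33, flush with the stack's top, along the whole deck. A back stop stands behind the plates.
- deck_front (a point): Middle of the upper front edge of the rack's deck (4 mm thick), at rack x = -55 mm, z = 45 mm; axes as the rack's. The plates' front ends start 0 to 9 mm behind this edge. A plate pulled to -x hangs out over it, with free space below down to the bench.
- roof_front (a point): Middle of the lower front edge of the rack's roof shelf, at rack x = -1 mm, z = 120 mm (60 mm above the stack). The roof (4 mm thick, a 5 mm upstand along its back) covers all behind it, between side cheeks (inner faces at y = +-56 mm) that begin at the same x; the deck in front of it is open above. A plug gauge lies fixed on the roof from rack x = 15 mm back, up to z = 163 mm.
- gauge_stand: Dial gauge stand, fixed; origin on the bench under the anvil's axis, x points from the anvil back to the column, z up. Base 125 x 90 x 18 mm (x from -45 to 80 mm), column 18 mm thick at x = 65 mm, 208 mm high. The -x side and both flanks of the anvil are open.
- anvil_top (a point): Centre of the flat top of the anvil, a round steel table 44 mm across, 70 mm above the bench; axes as the stand's. The plate's centre belongs above this point, the plate lying flat.
- plunger_tip (a point): Lower tip of the gauge's plunger, which hangs fixed 25 mm above the anvil's centre and is not to be moved; 9 mm thick stem above it, then a round dial 58 mm across (stand x from -11 to 17 mm, 61 to 119 mm above the anvil), carried by an arm from the column.
- grease_tin: Flat round tin, 70 mm across, 31 mm high, loose on the bench; origin at the centre of its underside. Leave alone.
- setting_block: Ground steel setting block 30 x 35 x 28 mm, loose on the bench; origin at the centre of its underside. Leave alone.
- loose_ring: Zinc-plated ring with an ear, 62 x 73 x 9 mm, loose on the bench; origin at the centre of its underside. Leave alone.
- marker: Marker pen, 135 mm long (y), 17 mm thick, loose on the bench; origin at the centre of its underside. Leave alone.
There are look-alikes about, which are no part of the job. Leave any orange look-alike of the part that bears top_plate_center alone.

How it is judged:
By the outcome, as a careful person would: the job done as asked, in the order asked, and still so for the second after the job is handed in, with the robot touching nothing.
It also fails if it takes over 51 s, if anything falls off the work surface, if the arm or the gripper's body presses on something with over 40 N, if the wrist force passes 120 N, or if a joint passes its speed limit or range.

## Working session

There is one attempt and no reset: what is moved stays moved. The work goes in short steps, Python scripts to look and compute and a tool call to move; the robot and the scene stay as the last step left them, time stands still between calls to the robot, and variables do not carry over. Pictures are saved under pics/ and viewed, and the job is handed in when it is done.

Besides the shell and the picture viewer there is one more tool, called after ">>>" by a JSON object that holds its "name" and its "arguments". send_rows: Moves the arm, as the interface text tells. Its arguments: {"type":"object","properties":{"delta_pos":{"type":"array"},"turn":{"type":"array"},"claw":{"type":"array"},"grip_force":{"type":"number"}},"required":["delta_pos","turn","claw"]}

```bash
ls; mkdir -p pics
python3 - <<'E'
from rig import ctrl, viewer
import cv2
for n in("scene","top"):
    im=viewer.snapshot(n); cv2.imwrite(f"pics/{n}0.png",im); print(viewer.camera_info(n))
print(ctrl.read_state())
E
```

```text
pics
{'intrinsics': array([[500.91015054,   0.        , 286.19230113],
       [  0.        , 500.91015054, 208.57385744],
       [  0.        ,   0.        ,   1.        ]]), 'position': array([0.11390767, 0.517337  , 0.85487377]), 'rotation': array([ 0.30942432, -0.91803577, -2.3981639 ])}
{'intrinsics': array([[507.30443051,   0.        , 272.82559785],
       [  0.        , 507.30443051, 212.8744248 ],
       [  0.        ,   0.        ,   1.        ]]), 'position': array([ 0.34381701, -0.01824266,  1.15282997]), 'rotation': array([ 0.1210818 , -0.1287634 , -1.55414688])}
{'clock': 0.1, 'qpos': array([-1.35857876e+00,  4.91486380e-01,  1.55941172e+00, -5.25152984e-06,
        1.09172474e+00, -1.05613932e-01]), 'qd': array([-0.00020525, -0.00134384, -0.00174184,  0.00052416, -0.00047152,
        0.0012669 ]), 'effort': array([ 4.26337341e-03, -6.19447231e+01, -2.62026376e+01, -5.30818329e-05,
        2.87956878e-03, -4.42467626e-05]), 'tcp_pos': array([ 0.19532191, -0.5936549 ,  0.40418611]), 'tcp_rot': array([ 2.05010783,  0.32964516, -2.05023145]), 'wrist_force': array([ 0.40263699,  0.57317256, -0.15193166]), 'ft_torque': array([-0.00825927, -0.0109222 , -0.01012963]), 'opening': 0.0852317053103144}
```

View pics/scene0.png

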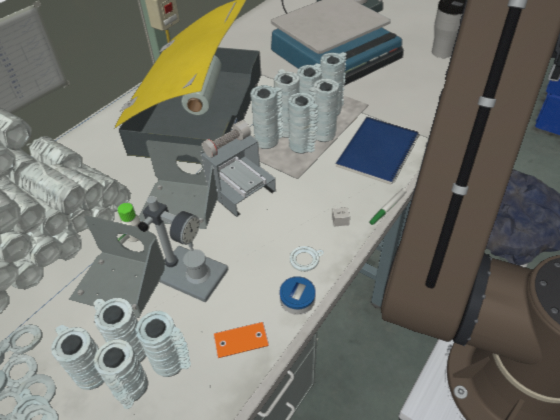

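View pics/top0.png

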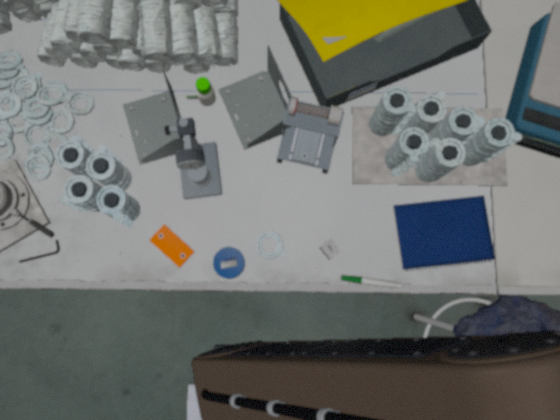

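The scene picture shows the rack at about (240,175), the gauge stand at (190,260), the orange look-alike at (241,340), the blue tin at (297,294), the ring at (304,258), the block at (341,216) and the marker at (388,205). In the top picture the rack is at (308,138), the stand at (200,170) and the orange plate at (172,246). I'll crop closer.

Run:
```python
import cv2
a=cv2.imread("pics/scene0.png")[120:230,190:290]
cv2.imwrite("pics/c1.png",cv2.resize(a,None,fx=5.4,fy=5.4,interpolation=cv2.INTER_CUBIC))
a=cv2.imread("pics/top0.png")[85:185,260:360]
cv2.imwrite("pics/c2.png",cv2.resize(a,None,fx=6,fy=6,interpolation=cv2.INTER_CUBIC))
a=cv2.imread("pics/top0.png")[105:205,150:250]
cv2.imwrite("pics/c3.png",cv2.resize(a,None,fx=6,fy=6,interpolation=cv2.INTER_CUBIC))
a=cv2.imread("pics/scene0.png")[190:310,130:240]
cv2.imwrite("pics/c4.png",cv2.resize(a,None,fx=5,fy=5,interpolation=cv2.INTER_CUBIC))
```

```text
(no output)
```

View pics/c1.png

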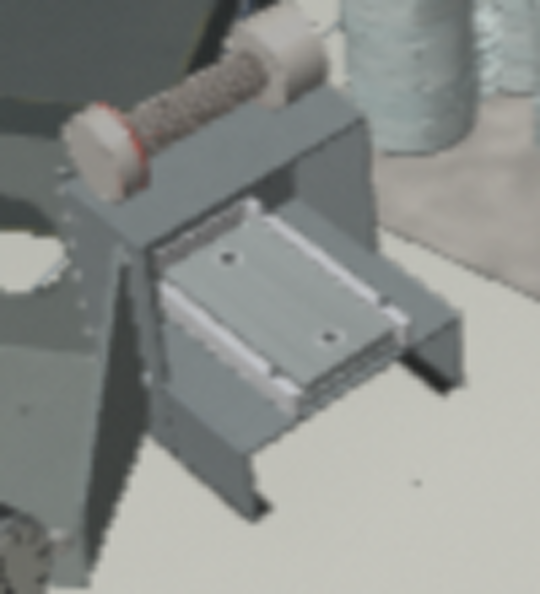

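View pics/c2.png

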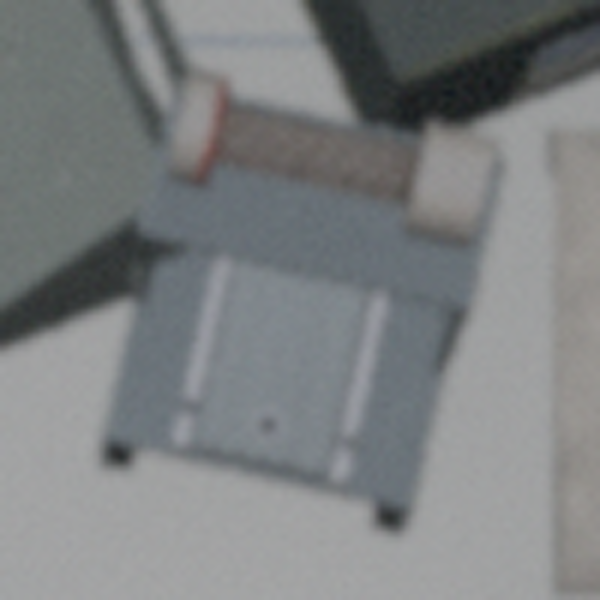

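View pics/c3.png

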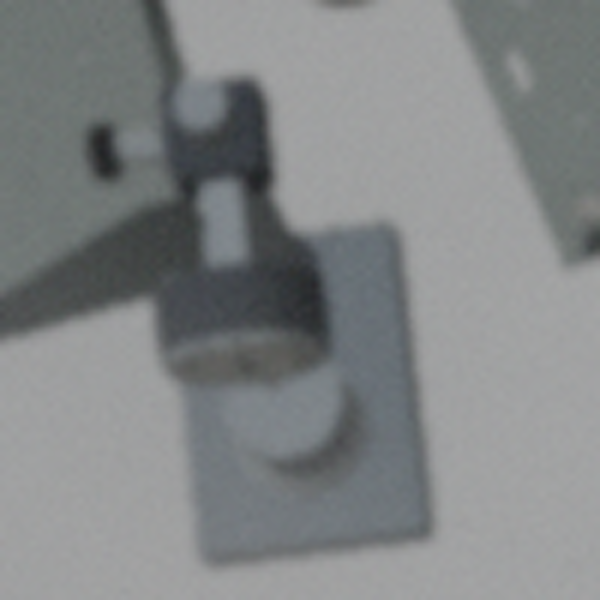

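View pics/c4.png

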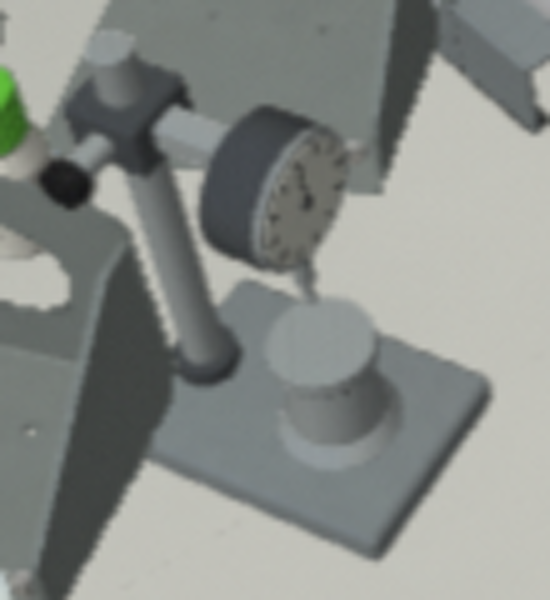

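Candidates for the part: the grey plate on the stack in the rack (scene 240,178; top 306,150) and the orange plate on the bench (scene 241,340; top 172,246). The crops show the grey plate with two holes between white guide rails, so that is the one. The orange one stays put. Next I measure the rails and anvil.

```bash
cat > h.py <<'E'
import numpy as np, cv2
from scipy.spatial.transform import Rotation as R
from rig import ctrl, viewer
def cam(n):
    c=viewer.camera_info(n); return c['intrinsics'],c['position'],R.from_rotvec(c['rotation']).as_matrix()
def ray(n,uv,z):
    K,p,M=cam(n); uv=np.atleast_2d(uv).astype(float)
    d=np.c_[(uv[:,0]-K[0,2])/K[0,0],-(uv[:,1]-K[1,2])/K[1,1],-np.ones(len(uv))]@M.T
    return p+d*((z-p[2])/d[:,2])[:,None]
def proj(n,P):
    K,p,M=cam(n); q=(np.atleast_2d(P)-p)@M; return np.c_[K[0,0]*q[:,0]/-q[:,2]+K[0,2],K[1,1]*-q[:,1]/-q[:,2]+K[1,2]]
E
python3 - <<'E'
from h import *
np.set_printoptions(precision=4,suppress=True)
for n,(x0,y0,x1,y1) in(("top",(280,125,335,170)),("scene",(210,150,275,205))):
    g=cv2.cvtColor(cv2.imread(f"pics/{n}0.png"),cv2.COLOR_BGR2HSV)
    v=g[...,2].astype(float)[y0:y1,x0:x1]
    print(n,np.percentile(v,[10,50,90,97]))
    for row in v[::3].astype(int): print(' '.join(f"{a:3d}" for a in row[::1]))
# manual
t=lambda L:np.array(L)/6+np.array([260,85])-.5+.5/6
s=lambda L:np.array(L)/5.4+np.array([190,120])-.5+.5/5.4
print("top deckfront L,R",ray("top",t([(107,440),(405,503)]),.045)[:,:2])
print("scene deckfront L,R",ray("scene",s([(241,453),(462,318)]),.045)[:,:2])
print("top railfront centre L,R",ray("top",t([(182,445),(341,478)]),.06)[:,:2])
print("scene railfront",ray("scene",s([(295,405),(402,335)]),.06)[:,:2])
print("front hole",ray("top",t([(267,424)]),.06)[:,:2],ray("scene",s([(330,337)]),.06)[:,:2])
print("roof front top L,R",ray("top",t([(135,235),(470,310)]),.124)[:,:2],ray("scene",s([(140,245),(366,120)]),.124)[:,:2])
t=lambda L:np.array(L)/6+np.array([150,105])-.5+.5/6
s=lambda L:np.array(L)/5+np.array([130,190])-.5+.5/5
print("anvil c",ray("top",t([(282,400)]),.07)[:,:2],ray("scene",s([(321,342)]),.07)[:,:2])
print("base corners top",ray("top",t([(208,560),(432,533),(395,222)]),.018)[:,:2])
print("base corners scene",ray("scene",s([(377,553),(490,388),(145,450),(245,283)]),.018)[:,:2])
E
```

```text
top [116. 132. 157. 162.]
 53  54  57  63  60  71  76  82  88  92  98 107 112 115 115 112 120 117 119 120 116 119 119 117 117 119 118 115 118 117 116 117 114 118 117 116 115 116 116 118 114 119 119 117 118 118 118 114 111 112 109 104  99 102  96
 57  59  65  62  63  71  87  98 103 109 117 116 119 121 121 127 139 142 133 123 123 124 116 116 114 118 117 115 116 115 118 118 116 116 117 117 119 117 117 118 118 119 121 118 119 119 115 120 118 118 117 117 119 120 119
 57  69  76  75  81 103 117 122 121 120 121 121 121 125 135 150 154 147 138 136 140 138 140 138 136 139 137 137 135 133 131 125 124 123 123 117 115 114 115 122 118 116 117 117 119 117 121 120 116 118 120 119 117 118 120
 93 100  94  90  99 113 120 118 122 121 118 121 122 130 145 155 152 140 139 140 140 144 138 139 139 140 141 138 140 140 141 139 137 137 139 141 136 139 138 134 129 129 138 141 131 115 114 113 110 107 108 112 114 117 112
156 144 132 117 118 117 122 121 122 121 122 122 128 140 157 154 145 136 139 140 140 141 138 140 139 142 141 140 139 141 141 139 137 138 141 142 141 141 139 134 132 148 155 152 137 126 120 123 12
[... 7077 characters left out ...]
 192 192 192 193 192 192 193 193 194 193 193 193 193 194 193 194 193 194 195 194 194 194 195 194 195 195 195 196 196
top deckfront L,R [[ 0.6473 -0.0313]
 [ 0.6246 -0.1431]]
scene deckfront L,R [[ 0.6472 -0.0284]
 [ 0.6175 -0.1427]]
top railfront centre L,R [[ 0.6417 -0.0589]
 [ 0.63   -0.1178]]
scene railfront [[ 0.6356 -0.0515]
 [ 0.6232 -0.1084]]
front hole [[ 0.6502 -0.0904]] [[ 0.6476 -0.0908]]
roof front top L,R [[ 0.7003 -0.0394]
 [ 0.6746 -0.1573]] [[ 0.6992 -0.0414]
 [ 0.6698 -0.1521]]
anvil c [[0.6079 0.1456]] [[0.6059 0.1459]]
base corners top [[0.558  0.1792]
 [0.5696 0.0946]
 [0.6917 0.1124]]
base corners scene [[0.5523 0.1857]
 [0.5652 0.1002]
 [0.6615 0.2014]
 [0.6863 0.1159]]
```

Run:
```python
from h import *
np.set_printoptions(precision=4,suppress=True)
im=cv2.imread("pics/top0.png"); g=im.max(2).astype(float)
def track(n,g,rows,f,w=4,axis=0):
    out=[]
    for r in rows:
        c=f(r); xs=np.arange(int(round(c-w)),int(round(c+w))+1); v=g[r,xs]
        k=np.clip(v-max(v[0],v[-1])-2,0,None); 
        if k.sum()>5: out.append((xs@k/k.sum(),r))
    return np.array(out)
# top rails
L=track("top",g,range(131,152),lambda r:280+16-(r-131)*.26)
Rr=track("top",g,range(136,158),lambda r:280+42-(r-137)*.29)
for n,P in(("L",L),("R",Rr)):
    W=ray("top",P,.06)[:,:2]; a=np.polyfit(W[:,0],W[:,1],1); print(n,"yaw",np.degrees(np.arctan(a[0])),"y at x=.66",np.polyval(a,.66),np.std(np.polyval(a,W[:,0])-W[:,1]))
gs=cv2.imread("pics/scene0.png").max(2).astype(float)
def trackc(g,cols,f,w=4):
    out=[]
    for c in cols:
        r=f(c); ys=np.arange(int(round(r-w)),int(round(r+w))+1); v=g[ys,c]
        k=np.clip(v-170,0,None)
        if k.sum()>5: out.append((c,ys@k/k.sum()))
    return np.array(out)
L=trackc(gs,range(222,238),lambda c:150+24+(c-221)*.69)
Rr=trackc(gs,range(242,259),lambda c:150+12+(c-241.5)*.78)
for n,P in(("L",L),("R",Rr)):
    W=ray("scene",P,.06)[:,:2]; a=np.polyfit(W[:,0],W[:,1],1); print(n,len(P),"yaw",np.degrees(np.arctan(a[0])),"y at x=.66",np.polyval(a,.66),np.std(np.polyval(a,W[:,0])-W[:,1]))
```

```text
L yaw -12.123009425198433 y at x=.66 -0.06203146663387113 0.00023289400408544786
R yaw -12.510835464014578 y at x=.66 -0.12342765748597269 0.0001291228674706505
L 16 yaw -12.634170409332027 y at x=.66 -0.060883092674415426 0.00019142968939015533
R 17 yaw -12.625760915429534 y at x=.66 -0.1223501323100161 0.00017456264124527128
```

```bash
cat >> h.py <<'E'
np.set_printoptions(precision=4,suppress=True)
YAW=np.radians(-12.5); F=np.array([.634,-.0864,.045])
def rk(x,y,z): # rack frame (m) -> world, z rack=world
    c,s=np.cos(YAW),np.sin(YAW); o=F[:2]+.055*np.array([c,s]); return np.array([o[0]+c*x-s*y,o[1]+s*x+c*y,z])
def torack(P):
    c,s=np.cos(YAW),np.sin(YAW); o=F[:2]+.055*np.array([c,s]); d=np.asarray(P)[...,:2]-o; return np.stack([d[...,0]*c+d[...,1]*s,-d[...,0]*s+d[...,1]*c],-1)
def ori(yaw,th,flip=1):
    u=np.array([np.cos(yaw),np.sin(yaw),0]); a=np.sin(th)*u-np.cos(th)*np.array([0,0,1]); y=flip*np.array([-np.sin(yaw),np.cos(yaw),0]); return np.c_[a,y,np.cross(a,y)]
def go(P,M,base=None):
    # base: commanded pose (p,M) at call begin; default measured
    if base is None:
        s=ctrl.read_state(); base=(s['tcp_pos'],R.from_rotvec(s['tcp_rot']).as_matrix())
    p,B=base; print("dpos mm",((P-p)@B)*1e3,"turn deg",np.degrees(R.from_matrix(B.T@M).as_rotvec()))
E
python3 - <<'E'
from h import *
s=lambda L:np.array(L)/5.4+np.array([190,120])-.5+.5/5.4
t=lambda L:np.array(L)/6+np.array([260,85])-.5+.5/6
H=ray("scene",s([(330,337),(228,258)]),.0595); print("holes rack",torack(H), torack(ray("top",t([(267,424)]),.0595)))
print("plate front corners rack",torack(ray("scene",s([(300,393),(393,330)]),.06)))
st=ctrl.read_state(); print(R.from_rotvec(st['tcp_rot']).as_matrix())
o=cv2.imread("pics/top0.png")
for fl in(1,-1):
    M=ori(YAW,np.radians(30),fl); go(np.array([.42,-.10,.36]),M)
E
```

```text
holes rack [[-0.0404 -0.0016]
 [ 0.0271 -0.0012]] [[-0.0382 -0.0004]]
plate front corners rack [[-0.0571  0.0286]
 [-0.056  -0.023 ]]
[[-0.0002  0.3125 -0.9499]
 [ 0.001  -0.9499 -0.3125]
 [-1.     -0.001  -0.0001]]
dpos mm [  44.633  -398.6704 -367.6923] turn deg [-144.8778  -10.7368   38.8337]
dpos mm [  44.633  -398.6704 -367.6923] turn deg [29.9838 29.2817  8.0958]
```

>>> {"name": "send_rows", "arguments": {"delta_pos": [[0,-200,-180],[0,-200,-180],[0,-200,-180],[0,-200,-180],[0,-200,-180],[0,-200,-180],[45,-400,-368],[45,-400,-368],[45,-400,-368],[45,-400,-368],[45,-400,-368],[45,-400,-368],[45,-400,-368],[45,-400,-368],[45,-400,-368]], "turn": [[15,0,4],[15,0,4],[15,0,4],[15,0,4],[15,0,4],[15,0,4],[30,29.3,8],[30,29.3,8],[30,29.3,8],[30,29.3,8],[30,29.3,8],[30,29.3,8],[30,29.3,8],[30,29.3,8],[30,29.3,8]], "claw": [0,0,0,0,0,0,0,0,0,0,0,0,0,0,0]}}

```text
clock: 1.6
tcp_pos: [0.4197, -0.0994, 0.3598]
tcp_rot: [-2.614, 0.287, 1.509]
wrist_force: [0.3, -0.7, 0.6]
opening: -0.0004
```

```bash
cat >> h.py <<'E'
def tcpC(Cw,M): return Cw-M@np.array([.173,0,.011])
E
python3 - <<'E'
from h import *
s=ctrl.read_state(); print(s['qpos'],s['tcp_pos'])
M=ori(YAW,np.radians(45),-1)
for x,z in((-.07,.1),(.005,.075),(.005,.0605)):
    P=tcpC(rk(x,-.0008,z),M); print(x,z,P); go(P,M)
E
```

```text
[-0.4038  0.2463  2.166   0.4144  0.2318  1.0058] [ 0.4197 -0.0994  0.3598]
-0.07 0.1 [ 0.5073 -0.0591  0.2301]
dpos mm [150.7119 -58.2948  -1.6184] turn deg [-0.0444 14.9799  0.0035]
0.005 0.075 [ 0.5806 -0.0754  0.2051]
dpos mm [209.8809 -58.3251 -54.0496] turn deg [-0.0444 14.9799  0.0035]
0.005 0.0605 [ 0.5806 -0.0754  0.1906]
dpos mm [222.4357 -58.3176 -46.7952] turn deg [-0.0444 14.9799  0.0035]
```

>>> {"name": "send_rows", "arguments": {"delta_pos": [[60,-58,0],[100,-58,0],[150,-58,0],[150,-58,0],[150,-58,0],[150,-58,0],[150,-58,0]], "turn": [[0,5,0],[0,10,0],[0,15,0],[0,15,0],[0,15,0],[0,15,0],[0,15,0]], "claw": [0,0,0,0,0,0,0]}}

```text
clock: 2.3
tcp_pos: [0.4576, -0.0699, 0.3155]
tcp_rot: [-2.706, 0.128, 1.262]
wrist_force: [-0.5, -0.2, -0.7]
opening: -0.0001
```

Run:
```python
from h import *
s=ctrl.read_state(); print(s['qpos'],s['tcp_pos'],s['wrist_force'])
M=ori(YAW,np.radians(45),-1); B=R.from_rotvec(s['tcp_rot']).as_matrix(); print(np.degrees(R.from_matrix(B.T@M).as_rotvec()))
for x,z in((-.07,.1),(.005,.075),(.005,.0605)):
    P=tcpC(rk(x,-.0008,z),M); print(x,z,P); go(P,M)
```

```text
[-0.3294  0.3706  2.1805  1.9627  0.2136 -0.4808] [ 0.4576 -0.0699  0.3155] [-0.4534 -0.1979 -0.6955]
[-0.7472  5.6375  7.26  ]
-0.07 0.1 [ 0.5073 -0.0591  0.2301]
dpos mm [97.3062 -8.8363 18.5088] turn deg [-0.7472  5.6375  7.26  ]
0.005 0.075 [ 0.5806 -0.0754  0.2051]
dpos mm [163.6744  -0.6394 -23.6584] turn deg [-0.7472  5.6375  7.26  ]
0.005 0.0605 [ 0.5806 -0.0754  0.1906]
dpos mm [174.7918   0.8445 -14.4687] turn deg [-0.7472  5.6375  7.26  ]
```

>>> {"name": "send_rows", "arguments": {"delta_pos": [[97,-9,18],[97,-9,18],[97,-9,18],[97,-9,18],[97,-9,18],[97,-9,18],[97,-9,18],[97,-9,18],[97,-9,18],[97,-9,18]], "turn": [[-0.7,5.6,7.3],[-0.7,5.6,7.3],[-0.7,5.6,7.3],[-0.7,5.6,7.3],[-0.7,5.6,7.3],[-0.7,5.6,7.3],[-0.7,5.6,7.3],[-0.7,5.6,7.3],[-0.7,5.6,7.3],[-0.7,5.6,7.3]], "claw": [0,0,0,0,0,0,0,0,0,0]}}

```text
clock: 3.3
tcp_pos: [0.5073, -0.0579, 0.2313]
tcp_rot: [-2.81, 0.306, 1.167]
wrist_force: [0.3, -0.3, -0.1]
opening: 0.0001
```

```bash
cat > st.py <<'E'
from h import *
s=ctrl.read_state(); print(s['clock'],s['qpos'],s['tcp_pos'],s['wrist_force'])
M=ori(YAW,np.radians(45),-1); B=R.from_rotvec(s['tcp_rot']).as_matrix(); print("toM",np.degrees(R.from_matrix(B.T@M).as_rotvec()))
C=s['tcp_pos']+B@np.array([.173,0,.011]); print("C rack",torack(C)*1e3,C[2])
for x,z in((-.07,.1),(.005,.075),(.005,.0605)):
    P=tcpC(rk(x,-.0008,z),M); print(x,z,P); go(P,M)
E
python3 st.py
```

```text
3.3 [-0.2464  0.5904  2.1479  3.0846  0.3809 -1.5384] [ 0.5073 -0.0579  0.2313] [ 0.2909 -0.2927 -0.053 ]
toM [0.0305 0.0904 0.0717]
C rack [-70.555    0.6516] 0.10098900684384715
-0.07 0.1 [ 0.5073 -0.0591  0.2301]
dpos mm [1.0734 1.242  0.5788] turn deg [0.0305 0.0904 0.0717]
0.005 0.075 [ 0.5806 -0.0754  0.2051]
dpos mm [ 71.7282   1.3494 -34.888 ] turn deg [0.0305 0.0904 0.0717]
0.005 0.0605 [ 0.5806 -0.0754  0.1906]
dpos mm [ 81.9974   1.3567 -24.6511] turn deg [0.0305 0.0904 0.0717]
```

>>> {"name": "send_rows", "arguments": {"delta_pos": [[18,0.5,-9],[36,1,-18],[54,1,-27],[72,1.3,-35],[72,1.3,-35],[72,1.3,-35]], "turn": [[0,0,0],[0,0,0],[0,0,0],[0,0,0],[0,0,0],[0,0,0]], "claw": [0,0,0,0,0,0]}}

```text
clock: 3.9
tcp_pos: [0.5804, -0.0749, 0.2043]
tcp_rot: [-2.809, 0.305, 1.169]
wrist_force: [-0.7, -0.5, -0.2]
opening: 0.0002
```

```bash
cat > pic.py <<'E'
import sys
from h import *
n,name,x0,y0,x1,y1=sys.argv[1],sys.argv[2],*map(int,sys.argv[3:7])
im=viewer.snapshot(n); cv2.imwrite(f"pics/{name}_full.png",im)
k=min(800/(x1-x0),600/(y1-y0)); cv2.imwrite(f"pics/{name}.png",cv2.resize(im[y0:y1,x0:x1],None,fx=k,fy=k,interpolation=cv2.INTER_CUBIC)); print("k",k)
E
python3 pic.py scene p1 190 120 310 210; python3 st.py
```

```text
k 6.666666666666667
3.95 [-0.2439  0.6931  1.9764  3.0768  0.3104 -1.5283] [ 0.5802 -0.0748  0.2045] [ 0.1204  0.5233 -0.2399]
toM [0.0497 0.1881 0.0934]
C rack [ 4.0525 -0.055 ] 0.07396786457846308
-0.07 0.1 [ 0.5073 -0.0591  0.2301]
dpos mm [-70.6947   0.3272  34.7561] turn deg [0.0497 0.1881 0.0934]
0.005 0.075 [ 0.5806 -0.0754  0.2051]
dpos mm [-0.1006  0.4732 -0.8311] turn deg [0.0497 0.1881 0.0934]
0.005 0.0605 [ 0.5806 -0.0754  0.1906]
dpos mm [10.1861  0.4811  9.3882] turn deg [0.0497 0.1881 0.0934]
```

View pics/p1.png

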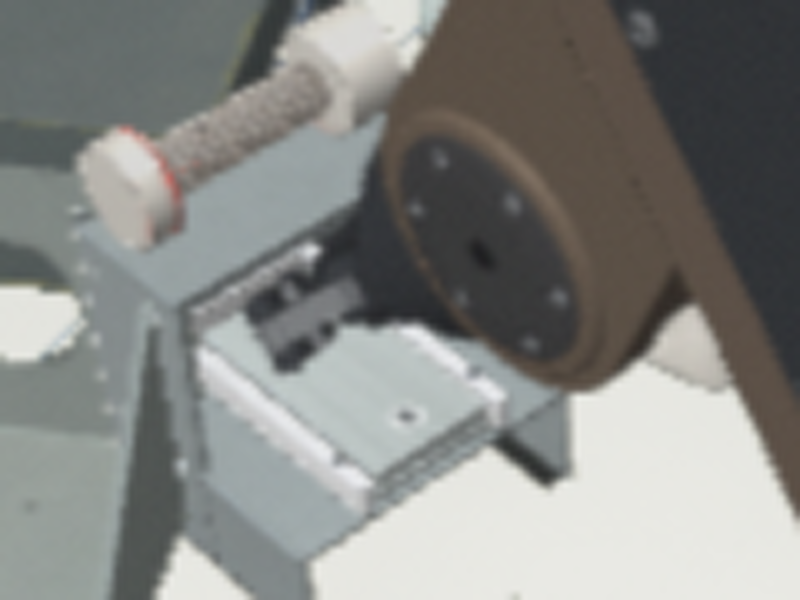

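The picture shows the shut fingertips at crop (285,335), just above the plate and behind the front roof edge, with the front hole at (405,415) clear. Now down in small steps.

>>> {"name": "send_rows", "arguments": {"delta_pos": [[3,0,3],[6,0,6],[8.5,0,8.5],[8.5,0,8.5]], "turn": [[0,0,0],[0,0,0],[0,0,0],[0,0,0]], "claw": [0,0,0,0]}}

```text
clock: 4.35
tcp_pos: [0.5807, -0.0749, 0.1916]
tcp_rot: [-2.809, 0.305, 1.17]
wrist_force: [0.1, 0.9, 0.6]
opening: 0.0003
```

>>> {"name": "send_rows", "arguments": {"delta_pos": [[0.7,0,0.7],[1.0,0,1.0],[1.0,0,1.0]], "turn": [[0,0,0],[0,0,0],[0,0,0]], "claw": [0,0,0]}}

```text
clock: 4.65
tcp_pos: [0.5809, -0.0749, 0.1907]
tcp_rot: [-2.81, 0.305, 1.168]
wrist_force: [0.0, 0.2, -0.4]
opening: 0.0001
```

>>> {"name": "send_rows", "arguments": {"delta_pos": [[0.4,0,0.4],[0.7,0,0.7],[0.7,0,0.7]], "turn": [[0,0,0],[0,0,0],[0,0,0]], "claw": [0,0,0]}}

```text
clock: 4.95
tcp_pos: [0.5809, -0.0749, 0.1897]
tcp_rot: [-2.81, 0.305, 1.169]
wrist_force: [-0.5, -0.5, 0.4]
opening: 0.0001
```

>>> {"name": "send_rows", "arguments": {"delta_pos": [[0.4,0,0.4],[0.7,0,0.7],[0.7,0,0.7]], "turn": [[0,0,0],[0,0,0],[0,0,0]], "claw": [0,0,0]}}

```text
clock: 5.25
tcp_pos: [0.5809, -0.075, 0.1888]
tcp_rot: [-2.81, 0.305, 1.168]
wrist_force: [-0.0, -0.9, -0.3]
opening: 0.0002
```

>>> {"name": "send_rows", "arguments": {"delta_pos": [[0.5,0,0.5],[1.0,0,1.0],[1.0,0,1.0]], "turn": [[0,0,0],[0,0,0],[0,0,0]], "claw": [0,0,0]}}

```text
clock: 5.55
tcp_pos: [0.5813, -0.075, 0.1883]
tcp_rot: [-2.812, 0.305, 1.164]
wrist_force: [-1.6, 0.1, 8.7]
opening: -0.0002
```

```bash
python3 st.py | head -4
```

```text
5.55 [-0.2438  0.7238  1.9785  3.0835  0.3471 -1.5352] [ 0.5813 -0.075   0.1883] [-1.6236  0.118   8.7436]
toM [ 0.0535 -0.0332  0.0939]
C rack [ 5.7331 -0.0135] 0.058211891469537536
-0.07 0.1 [ 0.5073 -0.0591  0.2301]
```

>>> {"name": "send_rows", "arguments": {"delta_pos": [[-1,0,1],[-2.5,0,2.5],[-4,0,4],[-5.5,0,5.5],[-7,0,7]], "turn": [[0,0,0],[0,0,0],[0,0,0],[0,0,0],[0,0,0]], "claw": [0,0,0,0,0]}}

```text
clock: 6.05
tcp_pos: [0.5718, -0.073, 0.1882]
tcp_rot: [-2.812, 0.305, 1.163]
wrist_force: [2.0, 1.7, 5.3]
opening: 0.0001
```

```bash
python3 st.py | head -4;python3 pic.py scene p2 190 120 310 210
```

```text
6.05 [-0.2444  0.7178  2.0027  3.0852  0.3656 -1.5375] [ 0.5718 -0.073   0.1882] [1.9582 1.7164 5.309 ]
toM [ 0.0516 -0.0558  0.0927]
C rack [-3.9434 -0.0644] 0.05823129991021095
-0.07 0.1 [ 0.5073 -0.0591  0.2301]
k 6.666666666666667
```

View pics/p2.png

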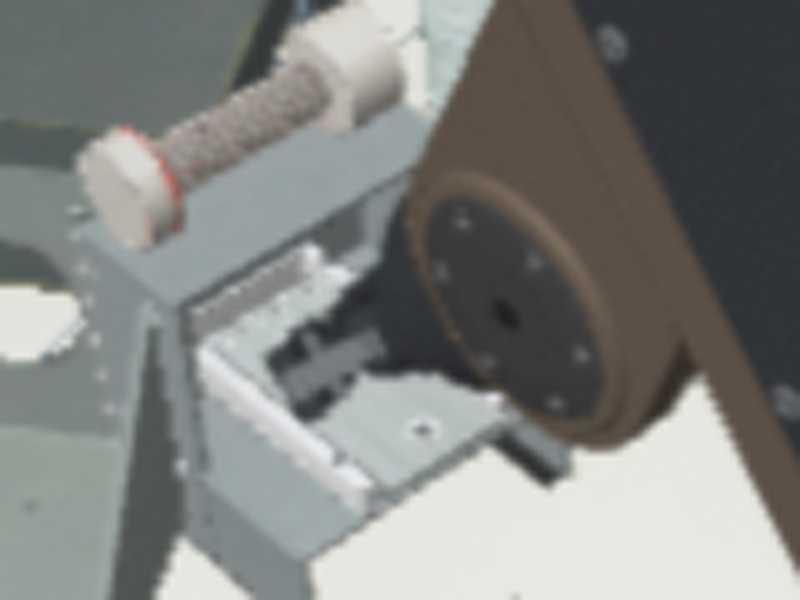

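The front hole moved from (405,415) to (425,430) in the crop, so the plate is sliding with the fingertip. I'll continue.

>>> {"name": "send_rows", "arguments": {"delta_pos": [[-1.3,0,1.6],[-2.8,0,3.1],[-4.3,0,4.6],[-5.8,0,6.1],[-7.3,0,7.6],[-8.8,0,9.1],[-10.3,0,10.6]], "turn": [[0,0,0],[0,0,0],[0,0,0],[0,0,0],[0,0,0],[0,0,0],[0,0,0]], "claw": [0,0,0,0,0,0,0]}}

```text
clock: 6.8
tcp_pos: [0.5575, -0.0698, 0.1881]
tcp_rot: [-2.813, 0.305, 1.162]
wrist_force: [1.4, -0.8, 6.7]
opening: -0.0
```

>>> {"name": "send_rows", "arguments": {"delta_pos": [[-1.5,0,1.5],[-3,0,3],[-4.5,0,4.5],[-6,0,6],[-7.5,0,7.5],[-9,0,9],[-9,0,9]], "turn": [[0,0,0],[0,0,0],[0,0,0],[0,0,0],[0,0,0],[0,0,0],[0,0,0]], "claw": [0,0,0,0,0,0,0]}}

```text
clock: 7.5
tcp_pos: [0.5449, -0.067, 0.1882]
tcp_rot: [-2.812, 0.305, 1.163]
wrist_force: [-1.5, -0.5, 8.2]
opening: 0.0001
```

```bash
python3 st.py | head -4;python3 pic.py scene p3 190 120 310 210
```

```text
7.5 [-0.246   0.7018  2.0707  3.0892  0.4177 -1.5434] [ 0.5449 -0.067   0.1882] [-1.5342 -0.465   8.1716]
toM [ 0.0483 -0.065   0.0899]
C rack [-31.5089  -0.1362] 0.058196362403527296
-0.07 0.1 [ 0.5073 -0.0591  0.2301]
k 6.666666666666667
```

View pics/p3.png

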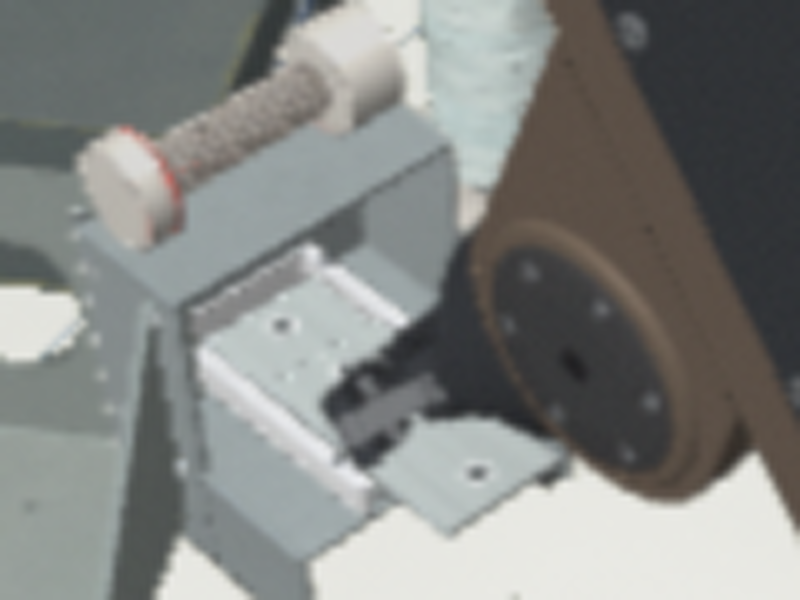

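Run:
```python
from h import *
s=lambda L:np.array(L)/6.66667+np.array([190,120])-.5+.5/6.66667
print("hole",torack(ray("scene",s([(477,472)]),.0595)))
print("front corners",torack(ray("scene",s([(447,536),(566,455)]),.06)))
print("left edge pts",torack(ray("scene",s([(447,536),(410,508),(376,484)]),.06)))
print("mid hole",torack(ray("scene",s([(282,325)]),.0545)))
```

```text
hole [[-0.0767 -0.0013]]
front corners [[-0.0923  0.0253]
 [-0.0917 -0.0276]]
left edge pts [[-0.0923  0.0253]
 [-0.0742  0.0258]
 [-0.058   0.0269]]
mid hole [[ 0.029  -0.0022]]
```

Front hole is now at crop (477,472), so the plate's front is at about x = -92 mm in the rack (about 36 mm overhang). The middle plate's hole is uncovered and unmoved at (282,325). I'll lift the finger off and back away.

>>> {"name": "send_rows", "arguments": {"delta_pos": [[-4,0,-4],[-15,0,-15],[-40,0,-30],[-70,0,-30],[-70,0,-30],[-70,0,-30]], "turn": [[0,0,0],[0,0,0],[0,0,0],[0,0,0],[0,0,0],[0,0,0]], "claw": [0,0,0,0.4,0.8,0.8]}}

```text
clock: 8.15
tcp_pos: [0.517, -0.0609, 0.2584]
tcp_rot: [-2.81, 0.305, 1.167]
wrist_force: [0.2, -0.0, 0.2]
opening: 0.0432
```

```bash
python3 pic.py scene p4 190 120 310 210
python3 - <<'E'
from h import *
s=ctrl.read_state(); print(s['clock'],s['qpos'],s['tcp_pos'],s['wrist_force'],s['opening'])
M=ori(YAW,np.radians(45),-1)
for z in(.115,.0575):
    P=rk(-.079,-.0008,z)-M@np.array([.151,0,0]); print(P); go(P,M)
E
```

```text
k 6.666666666666667
8.2 [-0.2478  0.5437  2.1085  3.0639  0.2938 -1.5183] [ 0.5172 -0.061   0.2579] [ 0.0764  0.7115 -0.2086] 0.05057197282745159
[ 0.5062 -0.0589  0.2218]
dpos mm [17.6333  0.3254 33.4437] turn deg [0.0489 0.1572 0.0903]
[ 0.5062 -0.0589  0.1643]
dpos mm [58.4033  0.3549 73.9906] turn deg [0.0489 0.1572 0.0903]
```

View pics/p4.png

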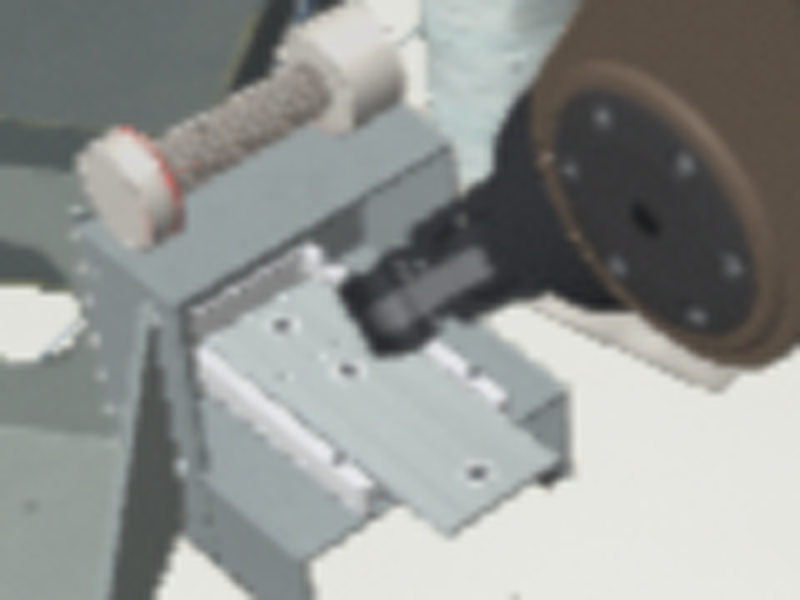

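Run:
```python
from h import *
s=lambda L:np.array(L)/6.66667+np.array([190,120])-.5+.5/6.66667
H=torack(ray("scene",s([(348,370),(477,472)]),.0595)); print(H,H.mean(0),np.degrees(np.arctan2(*(H[0]-H[1])[::-1])))
print(torack(ray("scene",s([(447,536),(563,458)]),.06)))
```

```text
[[-0.009  -0.0015]
 [-0.0767 -0.0013]] [-0.0428 -0.0014] -0.15555110222955862
[[-0.0923  0.0253]
 [-0.0921 -0.026 ]]
```

>>> {"name": "send_rows", "arguments": {"delta_pos": [[9,0,17],[18,0,33.5],[18,0,33.5],[28,0,43.5],[38,0,54],[48,0,64],[53,0,69],[58,0,74],[58,0,74],[58,0,74]], "turn": [[0,0,0],[0,0.1,0],[0,0.1,0],[0,0.1,0],[0,0.1,0],[0,0.1,0],[0,0.1,0],[0,0.1,0],[0,0.1,0],[0,0.1,0]], "claw": [0.8,0.8,0.8,0.8,0.8,0.8,0.8,0.8,0.8,0.8]}}

```text
clock: 9.2
tcp_pos: [0.5058, -0.0584, 0.1649]
tcp_rot: [-2.811, 0.305, 1.166]
wrist_force: [0.2, -0.7, -0.3]
opening: 0.0684
```

```bash
python3 pic.py scene p5 190 120 310 210
python3 - <<'E'
from h import *
s=ctrl.read_state(); print(s['clock'],s['qpos'],s['tcp_pos'],s['wrist_force'],s['opening'])
B=R.from_rotvec(s['tcp_rot']).as_matrix()
G=s['tcp_pos']+B@np.array([.151,0,0]); print(torack(G),G[2])
E
```

```text
k 6.666666666666667
9.25 [-0.2485  0.7333  2.1726  3.0974  0.5493 -1.5555] [ 0.5058 -0.0584  0.1651] [-0.7356 -0.8183 -0.5488] 0.06821097209482066
[-0.0795 -0.0002] 0.05829263096716483
```

View pics/p5.png

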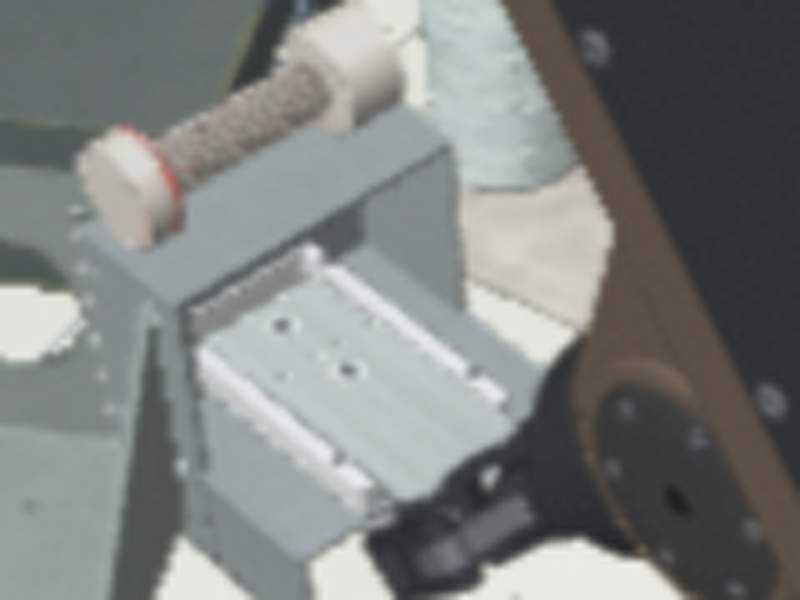

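The fingers straddle the overhanging end (left finger at crop (425,550)); the rear hole is unmoved at (348,370). Closing.

>>> {"name": "send_rows", "arguments": {"delta_pos": [[0.3,1,0.3],[0.3,1,0.3],[0.3,1,0.3],[0.3,1,0.3],[0.3,1,0.3],[0.3,1,0.3]], "turn": [[0,0,0],[0,0,0],[0,0,0],[0,0,0],[0,0,0],[0,0,0]], "claw": [0.75,0.68,0.62,0.55,0.4,0.4], "grip_force": 50}}

```text
clock: 9.85
tcp_pos: [0.5055, -0.0594, 0.1645]
tcp_rot: [-2.811, 0.305, 1.165]
wrist_force: [-0.7, -0.3, 3.4]
opening: 0.0488
```

>>> {"name": "send_rows", "arguments": {"delta_pos": [[-0.5,0,-0.5],[-2,0,-2],[-4,0,-4],[-6,0,-6],[-6,0,-6],[-6,0,-6]], "turn": [[0,0,0],[0,0,0],[0,0,0],[0,0,0],[0,0,0],[0,0,0]], "claw": [0.4,0.4,0.4,0.4,0.4,0.4]}}

```text
clock: 10.45
tcp_pos: [0.5054, -0.0594, 0.1729]
tcp_rot: [-2.811, 0.305, 1.166]
wrist_force: [-0.0, 0.5, -0.7]
opening: 0.0486
```

```bash
python3 pic.py scene p6 190 120 310 210
```

```text
k 6.666666666666667
```

View pics/p6.png

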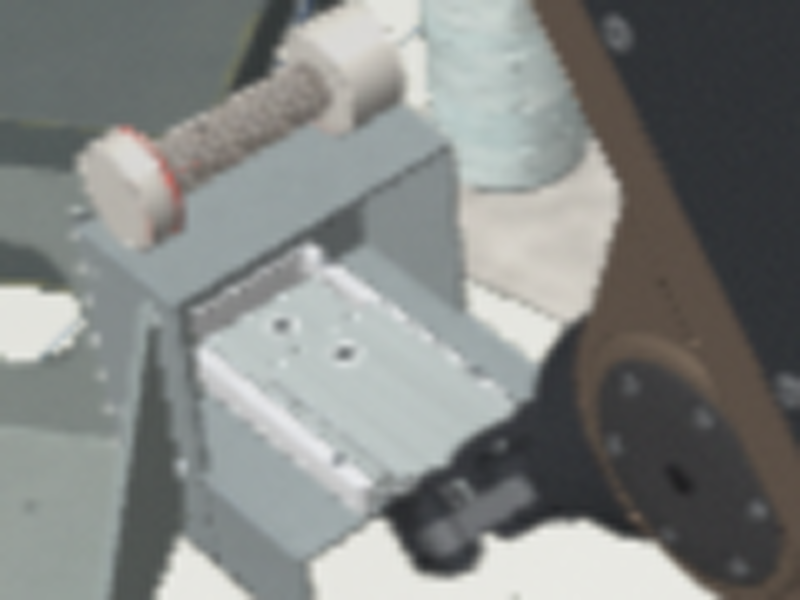

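The plate lifted level: its hole rose from (348,370) to (345,353), the middle plate's hole stayed at (282,325). Retracting, then lifting away.

>>> {"name": "send_rows", "arguments": {"delta_pos": [[-4,0,4],[-12,0,12],[-22,0,22],[-32,0,32],[-42,0,42],[-49,0,49],[-58,0,40],[-72,0,26],[-85,0,15],[-85,0,15]], "turn": [[0,0,0],[0,0,0],[0,0,0],[0,0,0],[0,0,0],[0,0,0],[0,0,0],[0,0,0],[0,0,0],[0,0,0]], "claw": [0.4,0.4,0.4,0.4,0.4,0.4,0.4,0.4,0.4,0.4]}}

```text
clock: 11.5
tcp_pos: [0.436, -0.0441, 0.2238]
tcp_rot: [-2.813, 0.305, 1.162]
wrist_force: [0.5, 0.5, -0.6]
opening: 0.0488
```

```bash
cat > stand.py <<'E'
from h import *
s=ctrl.read_state(); print(s['clock'],s['qpos'],s['tcp_pos'],s['wrist_force'],s['opening'])
Y=np.radians(8); A=np.array([.607,.1455,0]); M=ori(Y,np.radians(45),-1); u=np.array([np.cos(Y),np.sin(Y),0])
for dx,zb in((-.10,.12),(-.10,.081),(0,.081),(0,.0705)):
    G=A+u*(dx-.0365)+np.array([0,0,zb+.0025]); P=G-M@np.array([.151,0,0]); print(dx,zb,P); go(P,M)
E
python3 stand.py; python3 pic.py scene p7 100 120 400 345
```

```text
11.5 [-0.2573  0.5701  2.3256  3.0847  0.5415 -1.5507] [ 0.436  -0.0441  0.2238] [ 0.4645  0.469  -0.5886] 0.04879159149927459
-0.1 0.12 [0.3661 0.1116 0.2293]
dpos mm [ -75.8189 -137.0993   67.9489] turn deg [-14.4234  -0.1005 -14.4159]
-0.1 0.081 [0.3661 0.1116 0.1903]
dpos mm [ -48.2887 -137.0837   95.5729] turn deg [-14.4234  -0.1005 -14.4159]
0 0.081 [0.4651 0.1256 0.1903]
dpos mm [  18.1129 -171.9286   29.4166] turn deg [-14.4234  -0.1005 -14.4159]
0 0.0705 [0.4651 0.1256 0.1798]
dpos mm [  25.5249 -171.9244   36.8538] turn deg [-14.4234  -0.1005 -14.4159]
k 2.6666666666666665
```

View pics/p7.png

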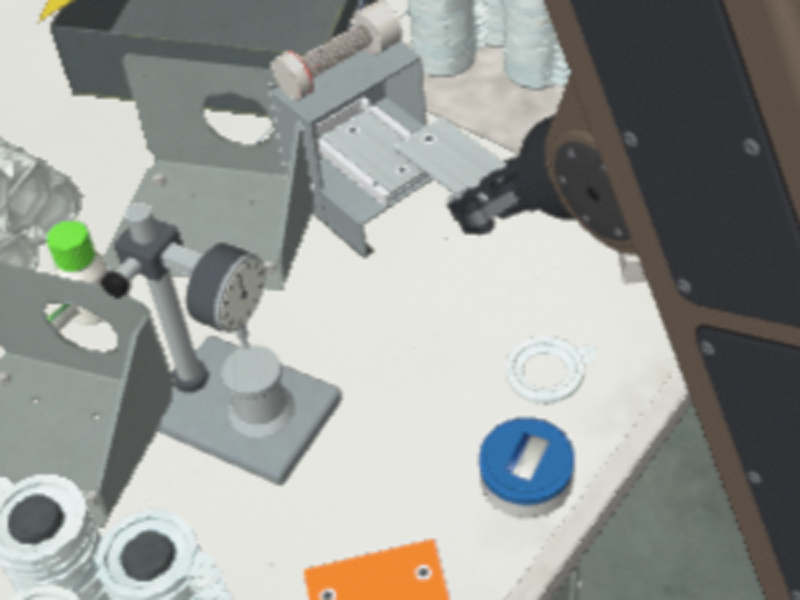

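The plate is held clear at crop (450,155); the two remaining plates are in the rack, with holes at (352,130) and (402,170). Moving in front of the stand.

>>> {"name": "send_rows", "arguments": {"delta_pos": [[-3,-15,5],[-9,-35,13],[-15,-55,21],[-21,-75,30],[-27,-95,39],[-33,-115,48],[-37,-132,56],[-42,-147.6,62],[-42,-147.6,62],[-42,-147.6,62],[-42,-147.6,62]], "turn": [[-1.4,0,-1.4],[-3.4,0,-3.4],[-5.4,0,-5.4],[-7.4,0,-7.4],[-9.4,0,-9.4],[-11.4,0,-11.4],[-13.4,0,-13.4],[-14.4,-0.1,-14.4],[-14.4,-0.1,-14.4],[-14.4,-0.1,-14.4],[-14.4,-0.1,-14.4]], "claw": [0.4,0.4,0.4,0.4,0.4,0.4,0.4,0.4,0.4,0.4,0.4]}}

```text
clock: 12.65
tcp_pos: [0.3964, 0.1152, 0.208]
tcp_rot: [2.847, 0.197, -1.184]
wrist_force: [-0.2, -0.2, -1.5]
opening: 0.0488
```

```bash
python3 stand.py; python3 pic.py scene p8 150 180 310 300; python3 pic.py top p8t 150 105 310 225
```

```text
12.65 [ 0.1199  0.606   2.3937  3.1189  0.6406 -1.5646] [0.3964 0.1152 0.208 ] [-0.2255 -0.1572 -1.4681] 0.04879132865191674
-0.1 0.12 [0.3661 0.1116 0.2293]
dpos mm [-36.5613  -0.624    6.664 ] turn deg [-0.1147  0.1714 -0.0199]
-0.1 0.081 [0.3661 0.1116 0.1903]
dpos mm [-8.9018 -0.5785 34.1586] turn deg [-0.1147  0.1714 -0.0199]
0 0.081 [0.4651 0.1256 0.1903]
dpos mm [ 61.5971  -0.7447 -36.7631] turn deg [-0.1147  0.1714 -0.0199]
0 0.0705 [0.4651 0.1256 0.1798]
dpos mm [ 69.0439  -0.7325 -29.3607] turn deg [-0.1147  0.1714 -0.0199]
k 5.0
k 5.0
```

View pics/p8.png

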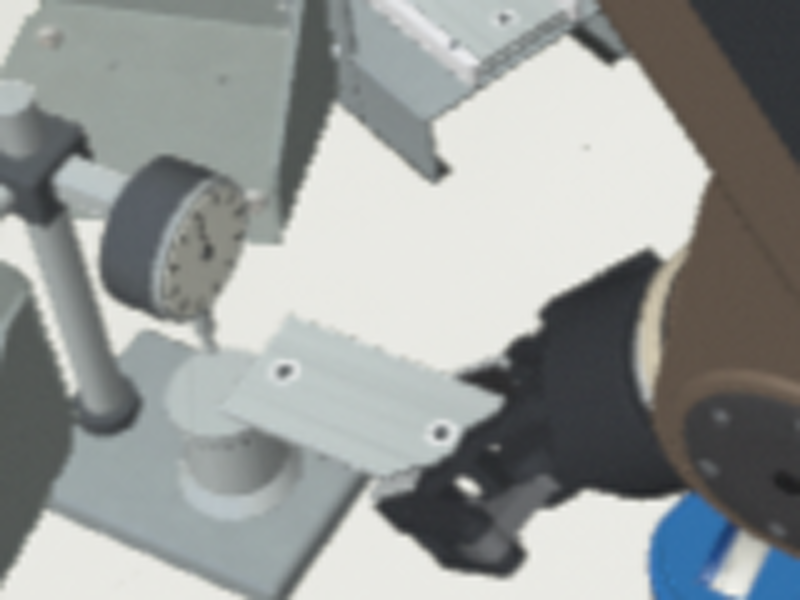

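View pics/p8t.png

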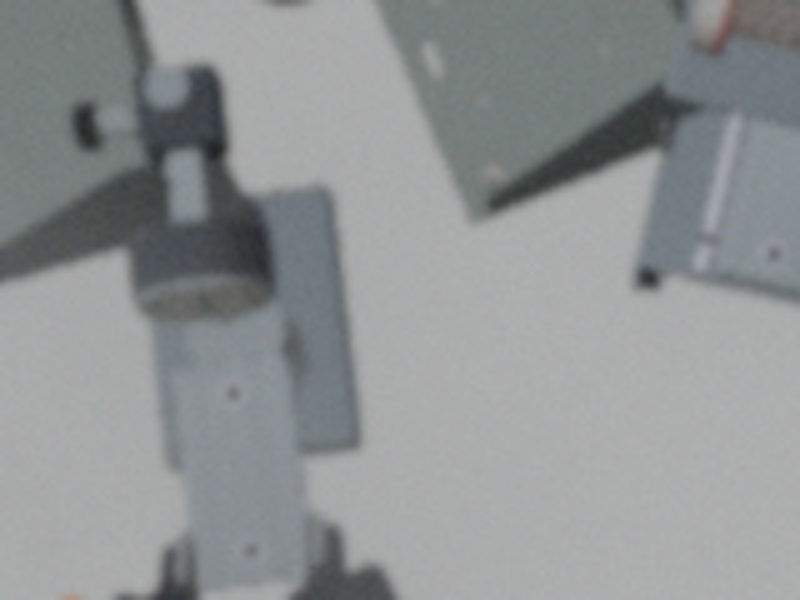

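```bash
cat >> h.py <<'E'
def tri(a,b):
    _,p1,_=cam("scene"); _,p2,_=cam("top")
    d1=ray("scene",a,0)[0]-p1; d2=ray("top",b,0)[0]-p2
    t=np.linalg.lstsq(np.c_[d1,-d2],p2-p1,rcond=None)[0]; q1=p1+t[0]*d1; q2=p2+t[1]*d2; return (q1+q2)/2,np.linalg.norm(q1-q2)
E
python3 - <<'E'
from h import *
S=lambda x,y:np.array([[x/5+150-.4,y/5+180-.4]]); T=lambda x,y:np.array([[x/5+150-.4,y/5+105-.4]])
a,e1=tri(S(285,371),T(234,393)); b,e2=tri(S(441,432),T(251,549)); print(a,b,e1,e2,np.linalg.norm(a-b),"yaw",np.degrees(np.arctan2(*(a-b)[1::-1])),"pitch",np.degrees(np.arcsin((a-b)[2]/np.linalg.norm(a-b))))
s=ctrl.read_state(); B=R.from_rotvec(s['tcp_rot']).as_matrix(); G=s['tcp_pos']+B@[.151,0,0]; m=(a+b)/2
print("centre",m,"G",G,"centre-G in heading",(m-G)[0]*np.cos(np.radians(8))+(m-G)[1]*np.sin(np.radians(8)),(m-G)[1]*np.cos(np.radians(8))-(m-G)[0]*np.sin(np.radians(8)))
# anvil from both views: separate
for z in(.07,):
  print("anvil",tri(np.array([[321/5+130-.4,342/5+190-.4]]),np.array([[282/6+150-.42,400/6+105-.42]])))
zz=m[2]
print("scene c",ray("scene",np.vstack([S(285,371),S(441,432)]),zz).mean(0),"top c",ray("top",np.vstack([T(234,393),T(251,549)]),zz).mean(0))
E
```

```text
[0.5737 0.1399 0.101 ] [0.5066 0.1301 0.1025] 0.0015113210146239149 0.0018017637351596073 0.06787675363111258 yaw 8.328346443297738 pitch -1.2858972346052118
centre [0.5401 0.135  0.1017] G [0.5019 0.1299 0.1012] centre-G in heading 0.03860308891484334 -0.0002551863993017012
anvil (array([0.6076, 0.1454, 0.0684]), np.float64(0.0014669685215012791))
scene c [0.5393 0.1347 0.1017] top c [0.5409 0.1354 0.1017]
```

The plate is held level within about a degree at crop scene (360,400), heading 8.3°. It needs 68 mm forward and 1 mm left, after lowering 18 mm to pass between the anvil and the plunger.

>>> {"name": "send_rows", "arguments": {"delta_pos": [[4,0,4],[9,0,9],[12.7,0,12.7],[12.7,-0.5,12.7],[16,-1,9.4],[22,-1,3.4],[28,-1,-2.6],[34,-1,-8.6],[40,-1,-14.6],[46,-1,-20.6],[46,-1,-20.6]], "turn": [[0,0,0],[0,0,0],[0,0,0],[0,0,0],[0,0,0],[0,0,0],[0,0,0],[0,0,0],[0,0,0],[0,0,0],[0,0,0]], "claw": [0.4,0.4,0.4,0.4,0.4,0.4,0.4,0.4,0.4,0.4,0.4]}}

```text
clock: 13.85
tcp_pos: [0.4438, 0.1234, 0.1904]
tcp_rot: [2.848, 0.199, -1.182]
wrist_force: [-0.3, 0.4, 0.0]
opening: 0.0487
```

```bash
python3 stand.py; python3 pic.py scene p9 150 180 310 300
```

```text
13.85 [ 0.1258  0.6612  2.2847  3.1234  0.5886 -1.5641] [0.4438 0.1234 0.1904] [-0.3115  0.4109  0.0401] 0.04873896553767953
-0.1 0.12 [0.3661 0.1116 0.2293]
dpos mm [-83.0055   0.8269  28.141 ] turn deg [-0.0745  0.0678  0.0211]
-0.1 0.081 [0.3661 0.1116 0.1903]
dpos mm [-55.3957   0.8729  55.6855] turn deg [-0.0745  0.0678  0.0211]
0 0.081 [0.4651 0.1256 0.1903]
dpos mm [ 15.2312   0.8069 -15.1087] turn deg [-0.0745  0.0678  0.0211]
0 0.0705 [0.4651 0.1256 0.1798]
dpos mm [22.6646  0.8193 -7.6929] turn deg [-0.0745  0.0678  0.0211]
k 5.0
```

View pics/p9.png

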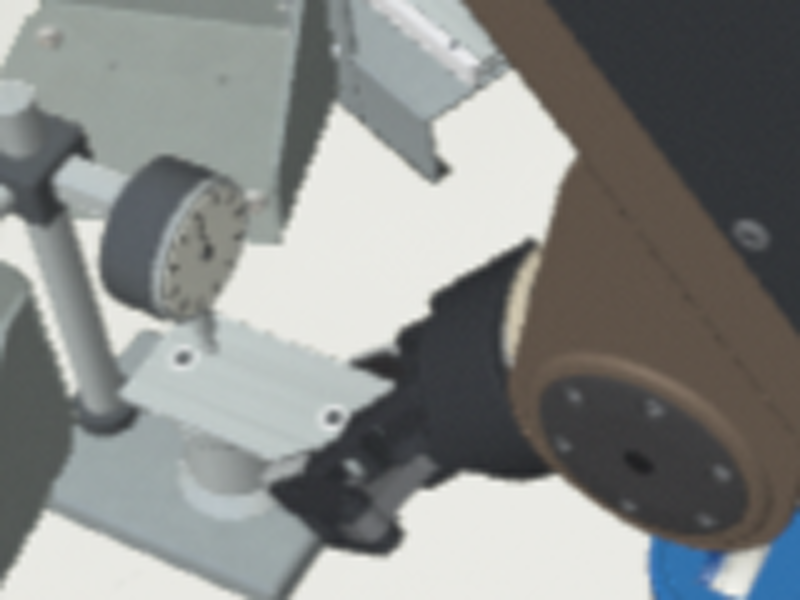

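The plate is passing cleanly under the plunger (tip at crop (210,350)), with both holes at (183,357) and (333,418). 20 mm remain.

>>> {"name": "send_rows", "arguments": {"delta_pos": [[4,0.2,-4],[8,0.4,-8],[12,0.4,-12],[14,0.4,-14],[14,0.4,-14]], "turn": [[0,0,0],[0,0,0],[0,0,0],[0,0,0],[0,0,0]], "claw": [0.4,0.4,0.4,0.4,0.4]}}

```text
clock: 14.4
tcp_pos: [0.4627, 0.1256, 0.1902]
tcp_rot: [2.847, 0.199, -1.183]
wrist_force: [0.1, 0.0, -1.3]
opening: 0.0486
```

```bash
python3 stand.py; python3 pic.py scene p10 150 180 310 300;python3 pic.py top p10t 150 105 310 225
```

```text
14.4 [ 0.1255  0.6666  2.2388  3.1217  0.547  -1.5625] [0.4627 0.1256 0.1902] [ 0.0996  0.0491 -1.3098] 0.04862310372989685
-0.1 0.12 [0.3661 0.1116 0.2293]
dpos mm [-96.5574   0.4335  41.6581] turn deg [-0.0742  0.125   0.022 ]
-0.1 0.081 [0.3661 0.1116 0.1903]
dpos mm [-68.9201   0.4798  69.1751] turn deg [-0.0742  0.125   0.022 ]
0 0.081 [0.4651 0.1256 0.1903]
dpos mm [ 1.6362  0.4153 -1.6896] turn deg [-0.0742  0.125   0.022 ]
0 0.0705 [0.4651 0.1256 0.1798]
dpos mm [9.077  0.4277 5.7188] turn deg [-0.0742  0.125   0.022 ]
k 5.0
k 5.0
```

View pics/p10.png

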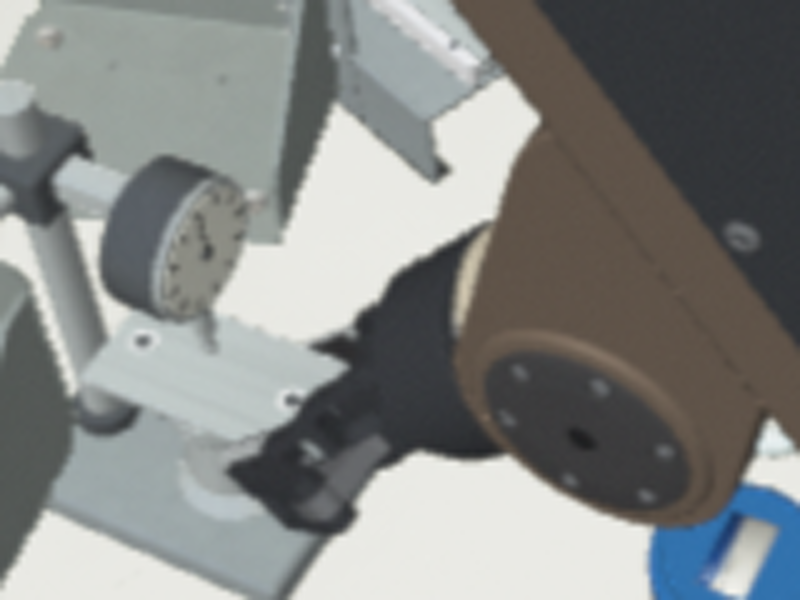

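View pics/p10t.png

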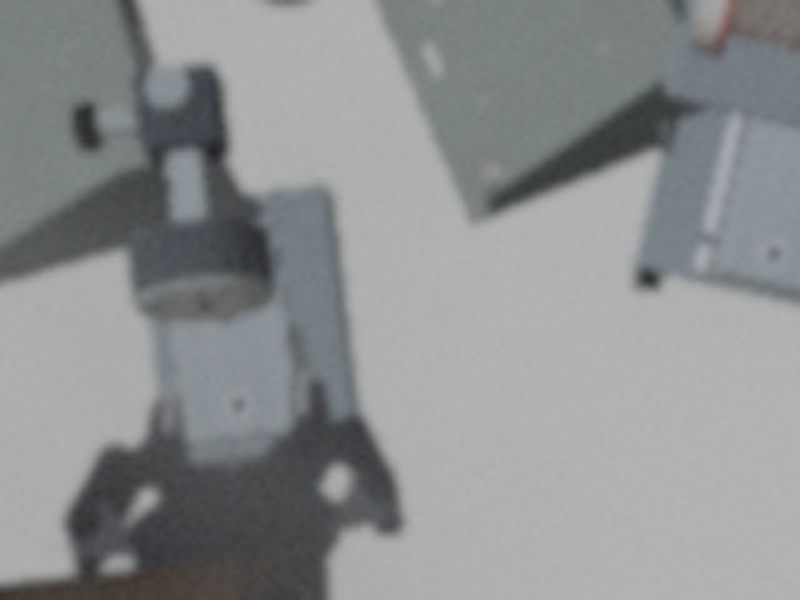

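```bash
cat > cen.py <<'E'
from h import *
Y=np.radians(8.2); u=np.array([np.cos(Y),np.sin(Y)]); v=np.array([-u[1],u[0]])
def cen(z,s1,s2,t2=None):
    S=lambda x,y:np.array([[x/5+150-.4,y/5+180-.4]]); T=lambda x,y:np.array([[x/5+150-.4,y/5+105-.4]])
    c=(ray("scene",S(*s1),z)+ray("scene",S(*s2),z))[0,:2]/2; d=c-[.6059,.1459]; print("scene err fwd,left mm",d@u*1e3,d@v*1e3)
    if t2:
        c=ray("top",T(*t2),z)[0,:2]+.0339*u; d=c-[.6079,.1456]; print("top err",d@u*1e3,d@v*1e3)
E
python3 - <<'E'
from cen import *
s=ctrl.read_state(); B=R.from_rotvec(s['tcp_rot']).as_matrix(); G=s['tcp_pos']+B@[.151,0,0]; print(G)
for z in(.0835,.086): cen(z,(143,341),(293,400),(238,404))
E
```

```text
[0.5677 0.1405 0.0831]
scene err fwd,left mm -0.2960732542603327 -0.6509407039885352
top err -0.8998709777731678 0.43193503033732566
scene err fwd,left mm -1.701645349129601 0.770104503216735
top err -1.4842366737869674 0.13985113039236605
```

>>> {"name": "send_rows", "arguments": {"delta_pos": [[1.5,0,0.5],[3.2,0,1.8],[5,0,3.6],[6.3,0,4.9],[6.3,0,4.9]], "turn": [[0,0,0],[0,0,0],[0,0,0],[0,0,0],[0,0,0]], "claw": [0.4,0.4,0.4,0.4,0.4]}}

```text
clock: 15.0
tcp_pos: [0.4633, 0.1257, 0.1819]
tcp_rot: [2.846, 0.199, -1.185]
wrist_force: [-0.5, -0.2, -0.4]
opening: 0.0485
```

>>> {"name": "send_rows", "arguments": {"delta_pos": [[0.35,0,0.35],[0.7,0,0.7],[0.7,0,0.7]], "turn": [[0,0,0],[0,0,0],[0,0,0]], "claw": [0.4,0.4,0.4]}}

```text
clock: 15.3
tcp_pos: [0.4633, 0.1258, 0.1813]
tcp_rot: [2.847, 0.199, -1.184]
wrist_force: [-0.4, 0.2, -0.8]
opening: 0.0485
```

>>> {"name": "send_rows", "arguments": {"delta_pos": [[0.35,0,0.35],[0.7,0,0.7],[0.7,0,0.7]], "turn": [[0,0,0],[0,0,0],[0,0,0]], "claw": [0.4,0.4,0.4]}}

```text
clock: 15.6
tcp_pos: [0.4633, 0.1258, 0.1803]
tcp_rot: [2.847, 0.199, -1.184]
wrist_force: [-0.9, -0.2, -0.9]
opening: 0.049
```

>>> {"name": "send_rows", "arguments": {"delta_pos": [[0.3,0,0.3],[0.5,0,0.5],[0.5,0,0.5]], "turn": [[0,0,0],[0,0,0],[0,0,0]], "claw": [0.4,0.4,0.4]}}

```text
clock: 15.9
tcp_pos: [0.4634, 0.1258, 0.1798]
tcp_rot: [2.847, 0.199, -1.182]
wrist_force: [-0.1, -0.4, 3.8]
opening: 0.0484
```

>>> {"name": "send_rows", "arguments": {"delta_pos": [[0.2,0,0.2],[0.35,0,0.35],[0.35,0,0.35]], "turn": [[0,0,0],[0,0,0],[0,0,0]], "claw": [0.4,0.4,0.4]}}

```text
clock: 16.2
tcp_pos: [0.4634, 0.1258, 0.1795]
tcp_rot: [2.848, 0.199, -1.181]
wrist_force: [-3.1, -0.6, 7.5]
opening: 0.0487
```

```bash
python3 pic.py scene p11 150 180 310 300;python3 pic.py top p11t 150 105 310 225
```

```text
k 5.0
k 5.0
```

View pics/p11.png

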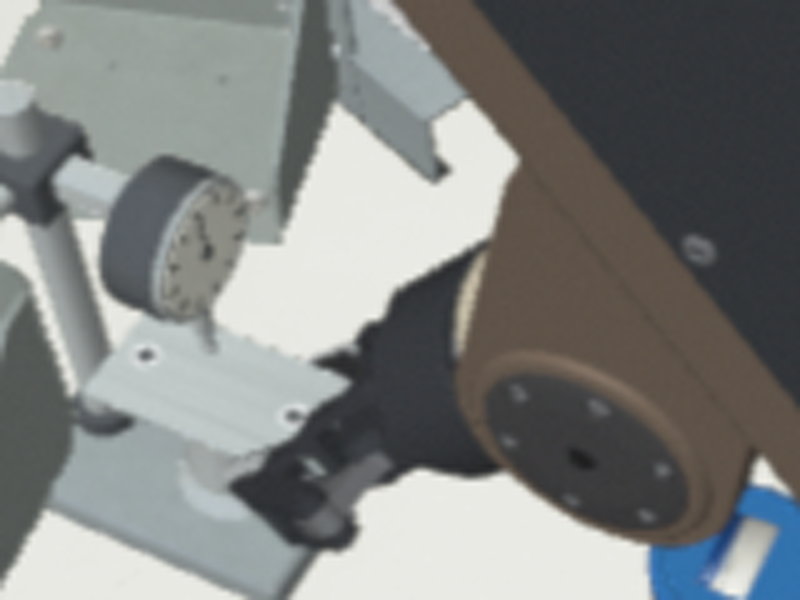

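View pics/p11t.png

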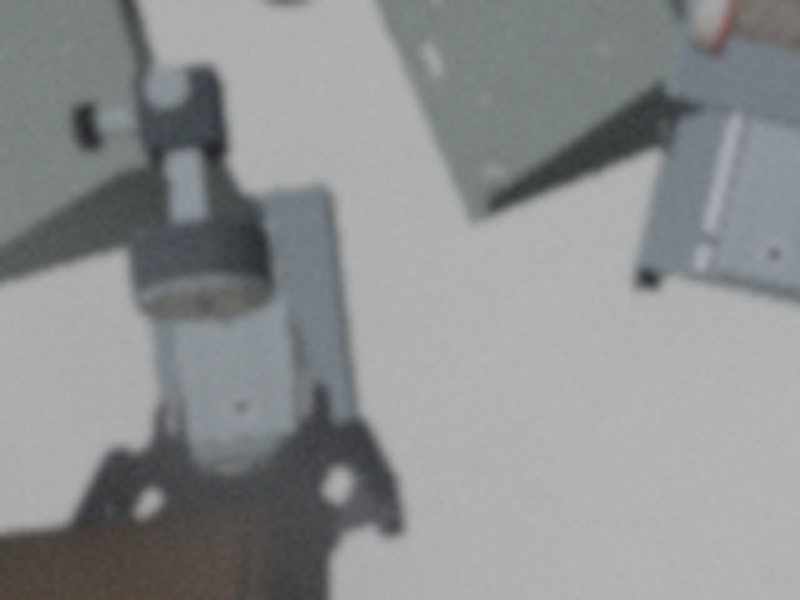

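Run:
```python
from cen import *
cen(.0745,(147,355),(293,415),(241,406))
```

```text
scene err fwd,left mm 0.13494165715234027 -0.18580000485521891
top err 0.15435934512899802 0.2883085594062159
```

Both views put the plate centre within 0.3 mm of the anvil axis. Releasing and backing out along the tool axis.

>>> {"name": "send_rows", "arguments": {"delta_pos": [[-0.25,0,-0.25],[-0.25,0,-0.25],[-0.25,0,-0.25],[-0.25,0,-0.25],[-0.25,0,-0.25],[-0.25,0,-0.25],[-0.25,0,-0.25]], "turn": [[0,0,0],[0,0,0],[0,0,0],[0,0,0],[0,0,0],[0,0,0],[0,0,0]], "claw": [0.5,0.59,0.63,0.67,0.72,0.77,0.8]}}

```text
clock: 17.0
tcp_pos: [0.4633, 0.1258, 0.1794]
tcp_rot: [2.847, 0.199, -1.184]
wrist_force: [-0.6, -0.2, 0.5]
opening: 0.0683
```

```bash
python3 pic.py scene p12 150 180 310 300;python3 pic.py top p12t 150 105 310 225
```

```text
k 5.0
k 5.0
```

View pics/p12.png

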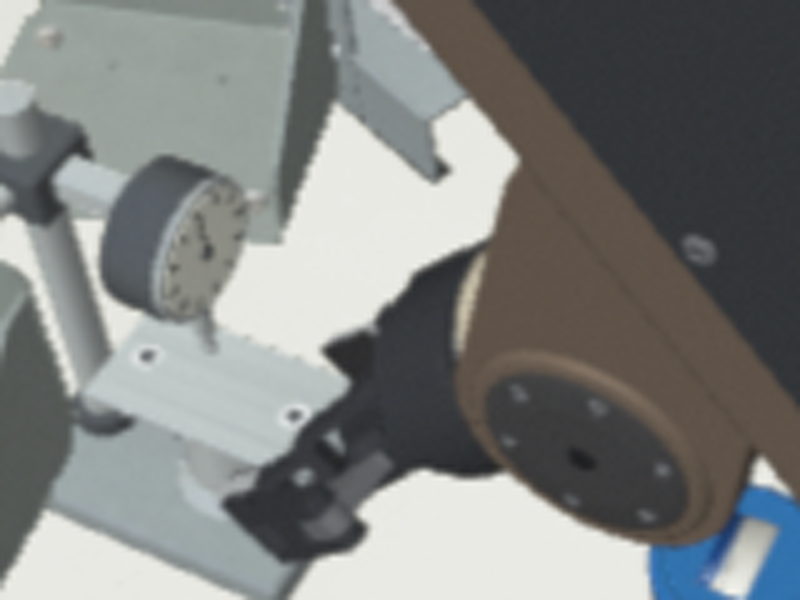

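View pics/p12t.png

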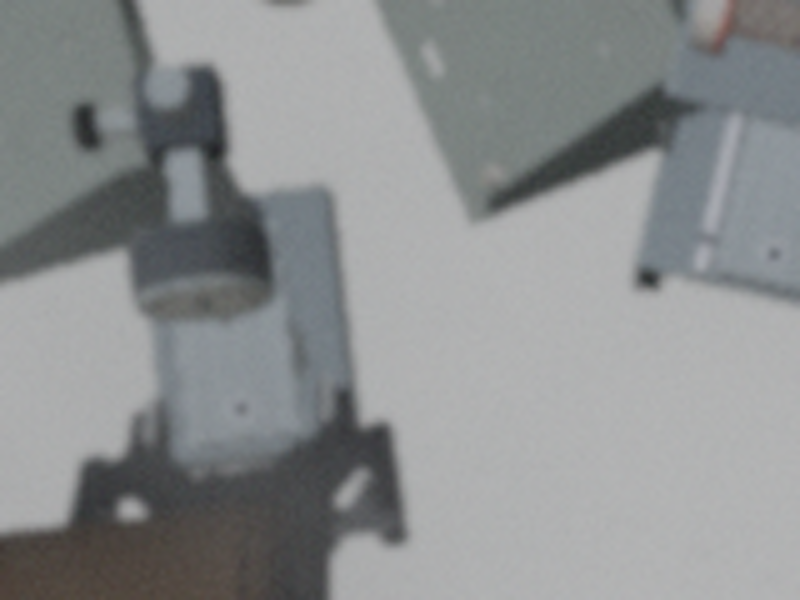

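The plate is lying on the anvil unmoved: holes at (148,356) and (294,415). Fingers are open and clear of both edges, so I'm backing out.

>>> {"name": "send_rows", "arguments": {"delta_pos": [[-3,0,0],[-9,0,0],[-18,0,0],[-30,0,0],[-42,0,0],[-54,0,0],[-70,0,0],[-90,0,0],[-90,0,0],[-90,0,0]], "turn": [[0,0,0],[0,0,0],[0,0,0],[0,0,0],[0,0,0],[0,0,0],[0,0,0],[0,0,0],[0,0,0],[0,0,0]], "claw": [0.8,0.8,0.8,0.8,0.8,0.8,0.8,0.8,0.8,0.8]}}

```text
clock: 18.1
tcp_pos: [0.4005, 0.1169, 0.2438]
tcp_rot: [2.848, 0.199, -1.181]
wrist_force: [-0.2, 0.3, -0.1]
opening: 0.0687
```

```bash
python3 pic.py scene p13 150 180 310 300;python3 pic.py top p13t 150 105 310 225; python3 -c "
import cv2
cv2.imwrite('pics/p13o.png',cv2.imread('pics/p13_full.png'))"; python3 stand.py|head -2
```

```text
k 5.0
k 5.0
18.2 [ 0.1229  0.5103  2.3618  3.1168  0.5138 -1.5598] [0.4009 0.1169 0.2431] [-0.7399  0.4185  0.0223] 0.06810163821176043
-0.1 0.12 [0.3661 0.1116 0.2293]
```

View pics/p13.png

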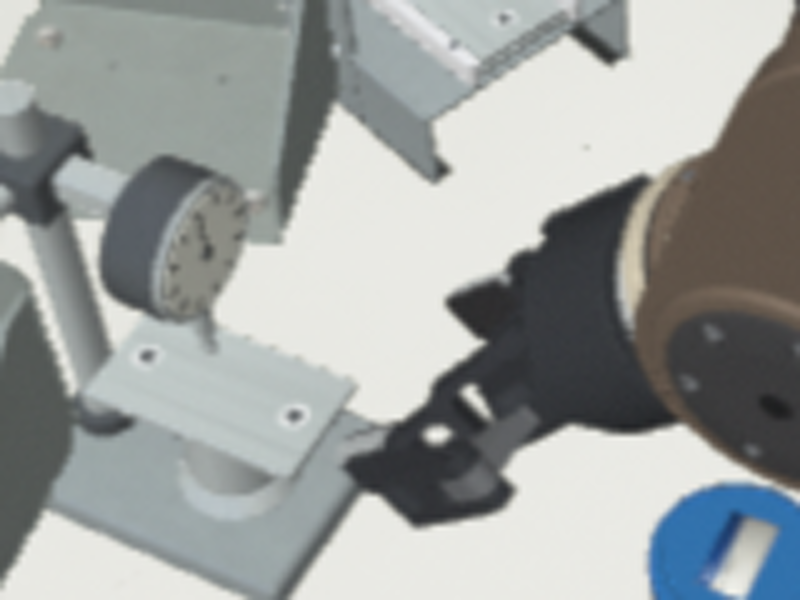

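View pics/p13t.png

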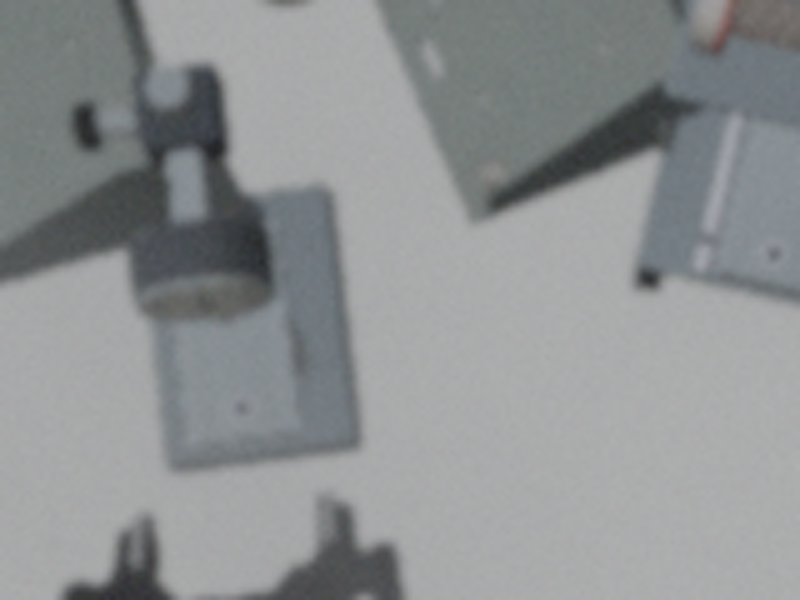

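View pics/p13o.png

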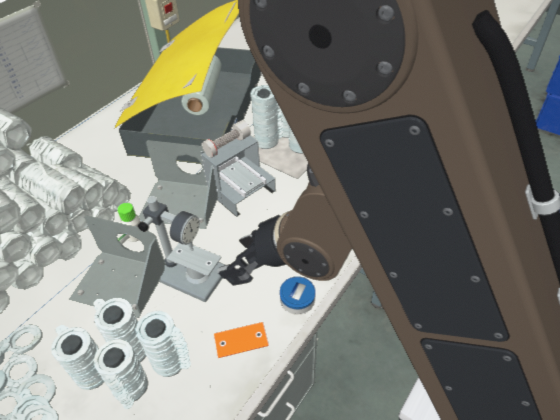

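Run:
```python
from cen import *
cen(.0745,(148,356),(294,415),(241,407))
a=cv2.imread("pics/top0.png"); b=cv2.imread("pics/p13t_full.png")
d=cv2.absdiff(cv2.GaussianBlur(a,(5,5),0),cv2.GaussianBlur(b,(5,5),0)).max(2)
for n,(x,y) in dict(tin=(229,263),ring=(270,245),block=(329,249),marker=(370,282),orange=(172,246)).items(): print(n,d[y-20:y+20,x-25:x+25].max())
cv2.imwrite("pics/fin.png",b[60:300,100:420])
print(ctrl.hand_in())
```

```text
scene err fwd,left mm -0.3587552303302896 -0.1490137304225938
top err -0.2864697282639219 0.3356993486681568
tin 120
ring 10
block 10
marker 11
orange 145
the job is handed in; nothing more can be done
None
```

View pics/fin.png

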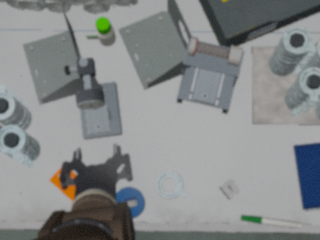

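The top spacer plate now lies flat and centred on the dial gauge stand's anvil. I handed the job in at about 18 s on the robot's clock, well inside the 51 s limit.

**What I did:** With the tool tilted 45°, I pressed under the roof at 5–9 N and slid the plate out until about 36 mm hung over the front edge. I pinched that end by its long edges, drew it clear of the roof and took it to the stand. I passed it in under the plunger and set it down with about 7.5 N before letting go. Then I backed the arm away.

**Last checks:**
- **Centring:** the plate's centre measured within about 0.5 mm of the anvil's axis in both camera views, and it did not move visibly when released.
- **Level:** in the pictures the plate lies flat. I took no height measurement after release; while held, it measured about 1.3° nose-down, roughly at the noise level.
- **Plates below:** the two lower plates are still stacked in the rack. The middle plate's hole stayed where it was.
- **Loose things:** the ring, setting block and marker did not change in the top view.
- **Check that failed:** the same before-and-after comparison flagged the grease tin and the orange plate. The arm is covering part of both in that top picture. The last scene picture shows both where they were at the start.

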